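Gauge two cartridge shells on the port pins and sort them

ROBOT

A 7-joint arm with a two-finger parallel gripper is mounted at the origin on the work surface. World frame = base frame: x ahead of the robot, y to its left, z up, the work surface at z = 0. Lengths are in m, angles in rad, forces in N, time in s.
With the tool pointing down it reaches from about 0.425 to 0.925 m from the base axis. Payload 6.8 kg.
Tool frame: the origin (TCP) lies midway between the tips of the shut fingers; the grasp point (between the pads) lies 19 mm behind it; z points along the fingers, y is the direction in which the jaws open and shut (so a half turn about z gives the same grasp; the last joint's range is limited). The gripper opens to 85 mm and grips with 20 to 120 N. Pads are 22 mm wide; open, the fingers measure 114 mm over their backs; the gripper's body (76 mm by 85 mm) begins 54 mm behind the grasp point. The pads swing forward as they close: fully open they stand 13 mm farther back than shut.
Start: joints at [-1.245, 0.477, 0.022, 1.555, -0.011, 1.109, -0.083], TCP at [0.284, 0.612, 0.231] pointing down, gripper open.
Joint ranges: [-2.96, 2.96], [-0.34, 2.1], [-1.41, 1.46], [0.24, 2.44], [-1.37, 4.51], [0.17, 1.92], [-2.96, 2.96]. Speed limits (rad/s): [2.39, 2.39, 3.14, 3.14, 3.14, 3.14, 3.14].

INTERFACE

Orientations are given as a unit quaternion [w, x, y, z].
In Python, from station import bot, vision gives the robot as it stands.
- The arm moves only by the tool move_arm, never from a script. Its argument "increments" is text: rows parted by semicolons, each of 7 numbers parted by spaces: the opening, from 0 (shut) to 1 (fully open), then the shift along the world's x, y, z in mm, then the turn, a rotation vector about the world's x, y, z in rad. In form: grip x y z rx ry rz; .... A call has exactly 8 rows; each row shifts and turns the commanded pose from where the row before left it; what a row does not reach is not made up. A row lasts 1/8 s, in which the tool goes at most 62.5 mm and 10.7 degrees, less where a joint would pass 70% of its speed; a pose out of reach is approached as far as the arm can. A call with a gripper value outside its range is refused whole. The fingers move at their own pace and stop on an object; "newtons" is the grip in N (left out, the last holds). Time passes only in rows, so rows that do not move let the fingers close, or fill a call up. It gives the time, the measured TCP pose, the force and the opening at its end, in the units of the state.
- bot.get_obs(): the state, without advancing time (a new reading comes with each control period).
- vision.read_camera(name): name is "scene" or "side" or "wrist"; returns (picture, depth): 384x512x3 uint8, red, green, blue; 384x512 float32, m along the optical axis (not along the pixel's ray), 0 where there is no reading.
- vision.calibration(name): a dict with "fx", "fy", "cx", "cy" (pixels), "R" (3x3) and "t" (3): a world point X has camera coordinates R X + t; the wrist camera has in their place "hand_eye" (4x4, takes a point from camera to tool coordinates, whose origin is the TCP and whose axes are the flange's). Camera axes: x right, y down, z forward; pixel columns grow to the right and rows downward; lengths in m; the calibration is good to about 2 mm. A picture is of the moment at which its call begins: read the wrist's pose just before it. calibration takes no time and is no camera call.
- bot.hand_in(): hands the job in, once; it reports no verdict.
The state is a dict: "t": time; "q": joint angles; "joint_vel": joint speeds; "joint_torque": joint torques, N m; "eef_pos": TCP position; "tool_rot": TCP orientation; "contact_force": force on the tool from outside, world axes, zero at the start; "torque": the same for the moment, N m; "gripper_width": opening from 0.0 (shut) to 1.0 (fully open).
Only numpy, scipy, OpenCV 4.12 (cv2) and the standard library are available. Lean on these libraries where they do the work, as an engineer would, in place of code of your own. Each camera call takes 0.05 s, during which the arm holds its last target.

TASK

Two cartridge shells lie in the lanes of the port gauge. Slide each one along its lane onto its horizontal pin as far as it will go, without forcing one that jams, and leave it there until both have been tried. Then set the shell that went fully home in the free slot of the wooden carrier, flat on the slot's floor, and put the one that jammed into the open grey scrap bin; leave the shell that is already in the carrier in its slot.

Things in the scene. Friction and masses are not known exactly. Their poses are not given: they have to be found in the camera images.
- gauge: Fixed port gauge: aluminium deck 275 x 210 mm, 16 mm thick, on the table; two lanes along its x axis at y = +62 and -62 mm, each ending at +x in a stop wall (face at x = +105 mm, 20 mm thick, top 68 mm above the table) that carries one horizontal steel pin per lane. Origin: on the table under the deck, midway between the lanes; z up.
- gauge_deck (a point): Point on the deck's top above the gauge's origin (16 mm above the table), same axes. Each lane is 46 mm wide between two wooden guide strips, 12 mm wide and 6 mm high above the deck, from x = -130 to +105 mm.
- pin_left_tip (a point): Centre of the tip of the pin in the lane at gauge y = +62 mm (gauge x = +50 mm, 24 mm above the deck, 40 mm above the table). Pin: 24 mm diameter, 55 mm long, pointing to gauge -x; its last 2 mm are chamfered to 21 mm diameter.
- pin_right_tip (a point): The same for the pin in the lane at gauge y = -62 mm.
- cartridge_a: Cartridge shell, black plastic, grey front end: 90 mm long (x), 44 wide (y), 48 high, about 0.16 kg. A round bore 62 mm deep opens mid-front (+x), axis 24 mm above the underside. The rear (-x) is a closed flange 8 mm thick, 44 wide, 62 high. Starts in either lane, bore towards the pin, 10 to 45 mm short of it. Origin: centre of the underside; z up.
- cartridge_b: The other shell, the same outside. One of the two is good and goes fully home (front end on the stop wall, origin at gauge x = +60 mm); the other has a tight bore and jams on the pin's tip (origin at about gauge x = +5 mm). Only the pin tells which.
- carrier: Fixed wooden carrier 124 x 162 x 22 mm, left or right of the gauge, with two open-topped slots side by side, each 100 mm long (x), 54 mm wide (y), at y = -42 (free) and +42 mm (used). Slot floor 8 mm above the table, walls 14 mm above that floor, 30 mm of wood between the slots. Origin: centre of its underside.
- slot_free (a point): Centre of the floor of the free slot, axes as the carrier's; a shell lies in it along x, either way round.
- spare: A third shell, already passed, lying in the carrier's used slot; same shape and origin as the others.
- bin: Fixed grey scrap bin, open at the top, 170 x 170 mm outside, 60 mm high, walls and floor 5 mm, on the other side of the gauge from the carrier. Origin: centre of its underside.
Not all that is in view belongs to the job. Several things have the shape of the carrier; the one meant has the colours described above.

How it is judged:
On the way:
1. both shells have been slid up: the good one fully home on its pin (within 4 mm of the stop wall), the tight one up against the tip of its pin (within 6 mm), both in their lanes at once (x of cartridge_a in the frame of gauge above 0.056 m and z of each of cartridge_a, cartridge_b in the frame of gauge below 0.021 m and x of cartridge_b in the frame of gauge between 0.001 and 0.02 m and (horizontal distance between cartridge_b and pin_left_tip below 0.052 m or horizontal distance between cartridge_b and pin_right_tip below 0.052 m)), for 0.2 s.
At the end, for the whole second after the job is handed in: Good shell at rest in the free slot: within 12 mm of its centre, underside within 4 mm of its floor, upright within 0.08 rad. Tight shell at rest down inside the bin (origin within its walls, under 60 mm above the table). Spare shell still upright in its own slot (horizontal distance between cartridge_a and slot_free below 0.012 m and z of cartridge_a in the frame of slot_free below 0.004 m and angle between cartridge_a's own z axis and vertical below 0.08 rad and linear speed of each of cartridge_a, cartridge_b below 0.02 m/s and x of cartridge_b in the frame of bin between -0.08 and 0.08 m and y of cartridge_b in the frame of bin between -0.08 and 0.08 m and height (world z) of cartridge_b below 0.06 m and horizontal distance between spare and carrier below 0.056 m and height (world z) of spare below 0.014 m and angle between spare's own z axis and vertical below 0.1 rad); the robot touches nothing.
It fails at once if the good shell rammed against the gauge with more than 110 N (contact force between cartridge_a and gauge above 110 N).
It fails at once if the tight shell forced against the gauge with more than 110 N (contact force between cartridge_b and gauge above 110 N).
It also fails if it takes over 70 s, if anything falls off the work surface, if the arm or the gripper's body presses on something with over 40 N, if the wrist force passes 120 N, or if a joint passes its speed limit or range.

## Working session

There is one attempt and no reset: what is moved stays moved. The work goes in short steps, Python scripts to look and compute and a tool call to move; the robot and the scene stay as the last step left them, time stands still between calls to the robot, and variables do not carry over. Pictures are saved under pics/ and viewed, and the job is handed in when it is done.

Besides the shell and the picture viewer there is one more tool, called after "Emit:" as name(argument=value, ...) on one line, values as JSON. move_arm: Moves the arm, as the interface text tells. Its arguments: {"type":"object","properties":{"increments":{"type":"string"},"newtons":{"type":"number"}},"required":["increments"]}

```bash
ls; mkdir -p pics; cat > h.py <<'E'
import numpy as np, cv2
from station import bot, vision
def cam(n):
    o=bot.get_obs(); p,d=vision.read_camera(n); c=vision.calibration(n); return o,p,d,c
def save(n,p): cv2.imwrite('pics/'+n,cv2.cvtColor(p,cv2.COLOR_RGB2BGR))
E
python3 - <<'E'
from h import *
for n in ['scene','side','wrist']:
    o,p,d,c=cam(n); save(n+'0.png',p); np.savez('/tmp/'+n+'0.npz',p=p,d=d,**c)
    if n!='wrist': print(n,c['fx'],-np.array(c['R']).T@c['t'])
    else: print(c['hand_eye'])
print(o)
E
```

```text
pics
scene 452.5165639523768 [ 1.23968828 -0.81275254  1.02362164]
side 383.8231984767427 [-0.12499997 -0.67812428  0.86422493]
[[ 7.20853852e-04 -9.48529441e-01 -3.16688144e-01  8.25115099e-02]
 [ 9.99999044e-01  1.05732664e-03 -8.90631016e-04  3.70174676e-04]
 [ 1.17963255e-03 -3.16687199e-01  9.48529297e-01 -1.42753644e-01]
 [ 0.00000000e+00  0.00000000e+00  0.00000000e+00  1.00000000e+00]]
{'t': 0.1, 'q': array([-1.24509561,  0.47775532,  0.02236514,  1.55629581, -0.01147843,
        1.10931772, -0.08309367]), 'joint_vel': array([ 0.00178061, -0.00177355, -0.00089303, -0.00299709, -0.00148881,
        0.00123734, -0.00059671]), 'joint_torque': array([ 4.23426289e-03, -5.97762966e+01,  1.61320265e+00, -2.81955510e+01,
        1.27931644e-02,  5.06142183e-03,  1.08805764e-07]), 'eef_pos': array([0.28352923, 0.61200152, 0.23042195]), 'tool_rot': array([-1.03320492e-04,  2.15195473e-01,  9.76570647e-01, -8.17362654e-04]), 'contact_force': array([-0.34445798, -0.50662838, -0.25258447]), 'torque': array([ 0.00098334, -0.02255448, -0.02508198]), 'gripper_width': 0.9959452116395059}
```

View pics/scene0.png

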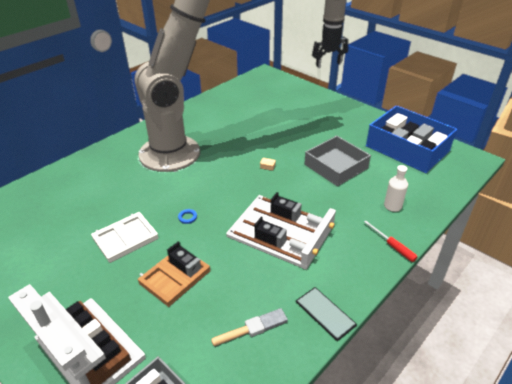

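View pics/side0.png

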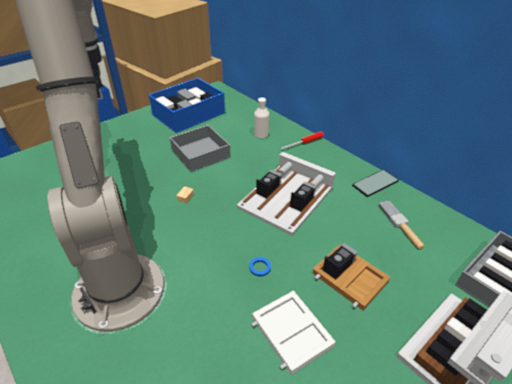

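View pics/wrist0.png

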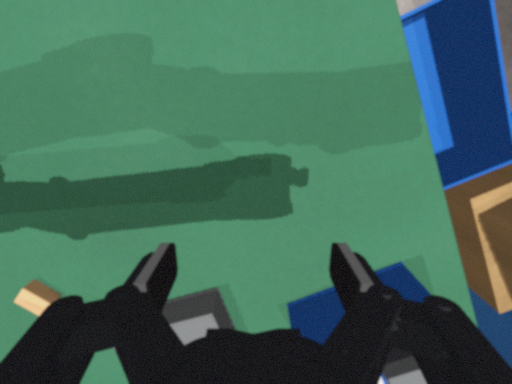

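The scene view shows the gauge at about (285,230) with its two shells. The orange-brown wooden carrier with the spare is at (175,272). The candidates of the same shape are the white tray (125,235), the dark tray (160,378) and the brown rack (90,350). The grey bin is at (338,160), and the blue box (412,137) is not it. I'll build a top-down map for measuring.

```bash
cat >> h.py <<'E'
def cloud(p,d,K):
    v,u=np.mgrid[0:d.shape[0],0:d.shape[1]]
    m=d>0
    X=np.stack([(u-K['cx'])/K['fx']*d,(v-K['cy'])/K['fy']*d,d],-1)
    return X,m
def world(p,d,c):
    X,m=cloud(p,d,c)
    return (X-np.array(c['t']))@np.array(c['R']),m   # R^T(x-t)
from scipy.spatial.transform import Rotation as Rn
def world_wrist(o,p,d,c):
    X,m=cloud(p,d,c); H=np.array(c['hand_eye'])
    Xt=X@H[:3,:3].T+H[:3,3]
    R=Rn.from_quat(o['tool_rot'],scalar_first=True).as_matrix()
    return Xt@R.T+o['eef_pos'],m
def ortho(W,m,p,x0,x1,y0,y1,s=0.001):
    # rows: x decreasing downward (x up), cols: y decreasing to the right
    h=int((x1-x0)/s);w=int((y1-y0)/s)
    img=np.zeros((h,w,3),np.uint8);z=np.full((h,w),-1.)
    P=W[m];C=p[m]
    r=((x1-P[:,0])/s).astype(int);c=((y1-P[:,1])/s).astype(int)
    k=(r>=0)&(r<h)&(c>=0)&(c<w); r,c,P,C=r[k],c[k],P[k],C[k]
    o=np.argsort(P[:,2]);img[r[o],c[o]]=C[o];z[r[o],c[o]]=P[o,2]
    return img,z
E
python3 - <<'E'
from h import *
for n in ['scene','side']:
    f=np.load(f'/tmp/{n}0.npz'); W,m=world(f['p'],f['d'],f)
    img,z=ortho(W,m,f['p'],0.2,0.95,-0.55,0.5,0.002)
    save(n+'_o.png',cv2.resize(img,None,fx=1.5,fy=1.5,interpolation=0))
    pts={'scene':[(285,230),(338,160),(175,272),(285,203),(265,228),(183,255),(125,235),(250,160)],'side':[(290,205),(200,150),(350,275),(265,180),(302,195),(340,258),(293,330),(230,220)]}[n]
    for u,v in pts: print(n,u,v,W[v,u].round(3))
E
```

```text
scene 285 230 [ 0.643 -0.065  0.064]
scene 338 160 [0.51  0.401 0.005]
scene 175 272 [ 0.498 -0.372  0.023]
scene 285 203 [0.563 0.028 0.063]
scene 265 228 [ 0.594 -0.1    0.065]
scene 183 255 [ 0.489 -0.331  0.054]
scene 125 235 [ 0.272 -0.385  0.024]
scene 250 160 [ 0.261  0.18  -0.001]
side 290 205 [ 0.557 -0.078  0.025]
side 200 150 [0.528 0.385 0.008]
side 350 275 [ 0.487 -0.373  0.021]
side 265 180 [0.547 0.031 0.066]
side 302 195 [ 0.587 -0.097  0.064]
side 340 258 [ 0.482 -0.336  0.061]
side 293 330 [ 0.259 -0.385  0.02 ]
side 230 220 [ 0.385  0.016 -0.002]
```

View pics/scene_o.png

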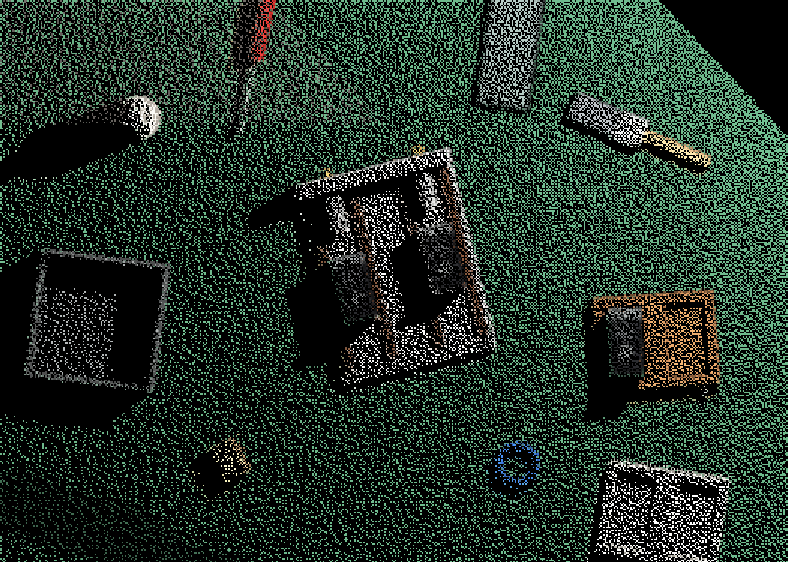

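View pics/side_o.png

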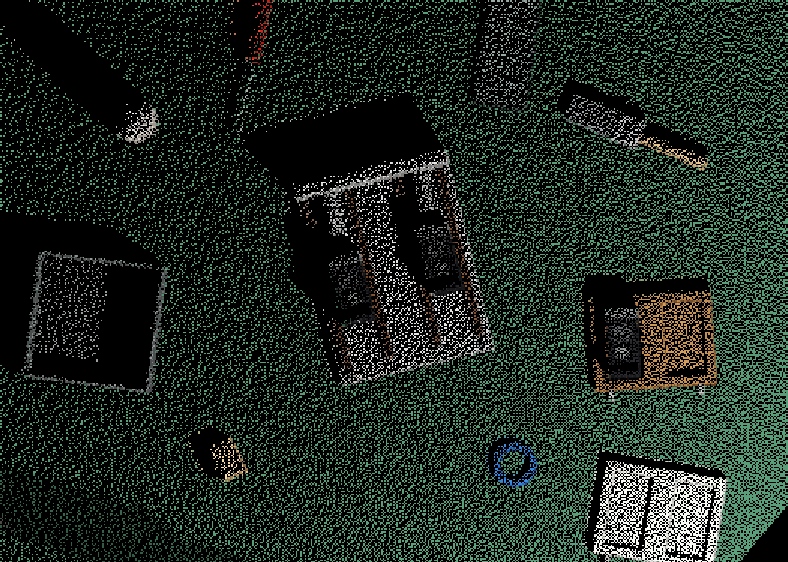

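Both top-down maps agree. The gauge is near (0.59,-0.05) and turned about +13°. The wooden carrier is at about (0.49,-0.37) with the spare in its left slot. The grey bin is at about (0.52,0.37). Next I'll fit rectangles and enlarge the carrier to confirm it.

```bash
cat > fit.py <<'E'
from h import *
Ws=[];Cs=[]
for n in ['scene','side']:
    f=np.load(f'/tmp/{n}0.npz'); W,m=world(f['p'],f['d'],f); Ws.append(W[m]);Cs.append(f['p'][m])
def rect(P):
    # robust: percentile trimmed min area
    best=None
    for a in np.radians(np.arange(-45,45,0.25)):
        c,s=np.cos(a),np.sin(a); X=P[:,0]*c+P[:,1]*s; Y=-P[:,0]*s+P[:,1]*c
        lo=np.percentile(X,.5),np.percentile(Y,.5);hi=np.percentile(X,99.5),np.percentile(Y,99.5)
        A=(hi[0]-lo[0])*(hi[1]-lo[1])
        if best is None or A<best[0]:
            mx,my=(lo[0]+hi[0])/2,(lo[1]+hi[1])/2
            best=(A,np.degrees(a),mx*c-my*s,mx*s+my*c,hi[0]-lo[0],hi[1]-lo[1])
    return np.round(best[1:],4)
def box(P,x0,x1,y0,y1,z0,z1): return P[(P[:,0]>x0)&(P[:,0]<x1)&(P[:,1]>y0)&(P[:,1]<y1)&(P[:,2]>z0)&(P[:,2]<z1)]
for i in (0,1):
    P=Ws[i]
    print(i,'table',np.median(box(P,.3,.4,-.1,.1,-.02,.02)[:,2]))
    print('gauge',rect(box(P,.4,.77,-.18,.14,.008,.03)))
    print('bin',rect(box(P,.4,.63,.27,.49,.05,.07)))
    print('carrier',rect(box(P,.4,.6,-.47,-.26,.012,.03)))
    print('spare',rect(box(P,.4,.6,-.47,-.26,.045,.06)),rect(box(P,.4,.6,-.47,-.26,.063,.085)))
    print('shellL',rect(box(P,.45,.67,-.03,.1,.055,.067)),'flange',rect(box(P,.45,.62,-.03,.1,.07,.09)))
    print('shellR',rect(box(P,.45,.67,-.16,-.045,.055,.067)),'flange',rect(box(P,.45,.64,-.16,-.045,.07,.09)))
E
python3 fit.py
python3 - <<'E'
from h import *
f=np.load('/tmp/scene0.npz'); save('carr.png',cv2.resize(f['p'][225:310,120:230],None,fx=6,fy=6,interpolation=2))
E
```

```text
0 table -0.0007518213117633753
gauge [13.25    0.5965 -0.0322  0.2745  0.205 ]
bin [-7.25    0.5235  0.3701  0.1737  0.1769]
carrier [ 4.      0.4945 -0.3753  0.1304  0.161 ]
spare [ 2.5     0.4958 -0.3338  0.0873  0.0456] [ 0.      0.4537 -0.3359  0.0104  0.0439]
shellL [11.75    0.5652  0.0284  0.0901  0.0487] flange [-2.375e+01  5.270e-01  1.700e-02  3.190e-02  3.940e-02]
shellR [13.25    0.6067 -0.0887  0.0883  0.0484] flange [ 1.775e+01  5.650e-01 -9.910e-02  1.130e-02  4.320e-02]
1 table -0.000418966514191149
gauge [13.75    0.586  -0.0275  0.2597  0.2079]
bin [-7.5     0.5214  0.3735  0.1703  0.1759]
carrier [ 3.5     0.4902 -0.3709  0.135   0.1621]
spare [ 3.      0.493  -0.3301  0.0923  0.0444] [-0.25    0.4512 -0.3321  0.0099  0.0418]
shellL [13.75    0.5643  0.0319  0.0928  0.0461] flange [1.425e+01 5.242e-01 2.150e-02 9.700e-03 4.250e-02]
shellR [13.      0.6044 -0.0864  0.0923  0.0444] flange [ 2.025e+01  5.632e-01 -9.640e-02  1.090e-02  4.300e-02]
```

View pics/carr.png

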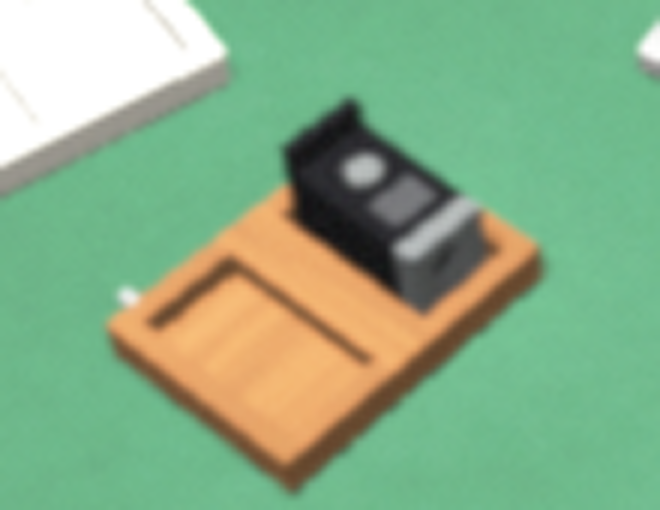

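The crop shows the light-brown wooden carrier with its front-right slot empty and the spare in the other, so this is the one described. The white trays don't match in colour. Now I'll move the wrist camera over the gauge.

Emit:
move_arm(increments="1 17 -40 4 0 0 0.042; 1 17 -40 4 0 0 0.042; 1 17 -40 4 0 0 0.042; 1 17 -40 4 0 0 0.042; 1 17 -40 4 0 0 0.042; 1 17 -40 4 0 0 0.042; 1 17 -40 4 0 0 0.042; 1 17 -40 4 0 0 0.042")

```text
t: 1.15
eef_pos: [0.42, 0.291, 0.2633]
tool_rot: [-0.0, 0.048, 0.999, -0.0]
contact_force: [1.1, -0.1, 0.5]
gripper_width: 0.999
```

Emit:
move_arm(increments="1 16 -40 4 0 0 0.042; 1 16 -40 4 0 0 0.042; 1 16 -40 4 0 0 0.042; 1 16 -40 4 0 0 0.042; 1 16 -40 4 0 0 0.042; 1 16 -40 4 0 0 0.042; 1 16 -40 4 0 0 0.042; 1 0 0 0 0 0 0.038")

```text
t: 2.15
eef_pos: [0.5324, 0.0085, 0.2915]
tool_rot: [0.0, -0.114, 0.993, -0.001]
contact_force: [-0.6, 0.9, -0.4]
gripper_width: 0.999
```

```bash
python3 - <<'E'
from h import *
o,p,d,c=cam('wrist'); save('w1.png',p); np.savez('/tmp/w1.npz',p=p,d=d,pos=o['eef_pos'],rot=o['tool_rot'],**c)
print(o['t'],o['eef_pos'],Rn.from_quat(o['tool_rot'],scalar_first=True).as_matrix().round(3),o['q'])
W,m=world_wrist(o,p,d,c)
img,z=ortho(W,m,p,0.4,0.78,-0.2,0.15,0.001)
save('w1o.png',cv2.resize(img,None,fx=1.5,fy=1.5,interpolation=0))
import fit
P=W[m]; r=fit.rect;b=fit.box
print('WRIST table',np.median(b(P,.4,.45,-.1,.1,-.02,.02)[:,2]))
print('gauge',r(b(P,.4,.77,-.18,.14,.008,.03)))
print('L',r(b(P,.45,.67,-.03,.1,.055,.067)),r(b(P,.45,.62,-.03,.1,.07,.09)))
print('R',r(b(P,.45,.67,-.16,-.045,.055,.067)),r(b(P,.45,.64,-.16,-.045,.07,.09)))
E
```

```text
2.15 [0.53239394 0.0085138  0.29152145] [[-0.974 -0.227  0.001]
 [-0.227  0.974 -0.001]
 [-0.    -0.001 -1.   ]] [-0.37916332  0.18412326  0.28394618  1.83808501 -0.05524359  1.12667114
  1.72384464]
0 table -0.0007518213117633753
gauge [13.25    0.5965 -0.0322  0.2745  0.205 ]
bin [-7.25    0.5235  0.3701  0.1737  0.1769]
carrier [ 4.      0.4945 -0.3753  0.1304  0.161 ]
spare [ 2.5     0.4958 -0.3338  0.0873  0.0456] [ 0.      0.4537 -0.3359  0.0104  0.0439]
shellL [11.75    0.5652  0.0284  0.0901  0.0487] flange [-2.375e+01  5.270e-01  1.700e-02  3.190e-02  3.940e-02]
shellR [13.25    0.6067 -0.0887  0.0883  0.0484] flange [ 1.775e+01  5.650e-01 -9.910e-02  1.130e-02  4.320e-02]
1 table -0.000418966514191149
gauge [13.75    0.586  -0.0275  0.2597  0.2079]
bin [-7.5     0.5214  0.3735  0.1703  0.1759]
carrier [ 3.5     0.4902 -0.3709  0.135   0.1621]
spare [ 3.      0.493  -0.3301  0.0923  0.0444] [-0.25    0.4512 -0.3321  0.0099  0.0418]
shellL [13.75    0.5643  0.0319  0.0928  0.0461] flange [1.425e+01 5.242e-01 2.150e-02 9.700e-03 4.250e-02]
shellR [13.      0.6044 -0.0864  0.0923  0.0444] flange [ 2.025e+01  5.632e-01 -9.640e-02  1.090e-02  4.300e-02]
WRIST table 0.0003920606748215594
gauge [13.25    0.5853 -0.0282  0.2541  0.2078]
L [14.25    0.5645  0.0304  0.0902  0.0433] [1.450e+01 5.246e-01 2.040e-02 8.300e-03 4.220e-02]
R [13.75    0.6041 -0.0871  0.0894  0.0439] [ 1.350e+01  5.642e-01 -9.680e-02  7.600e-03  4.350e-02]
```

View pics/w1.png

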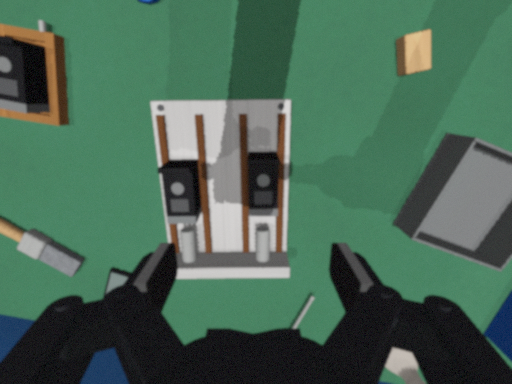

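View pics/w1o.png

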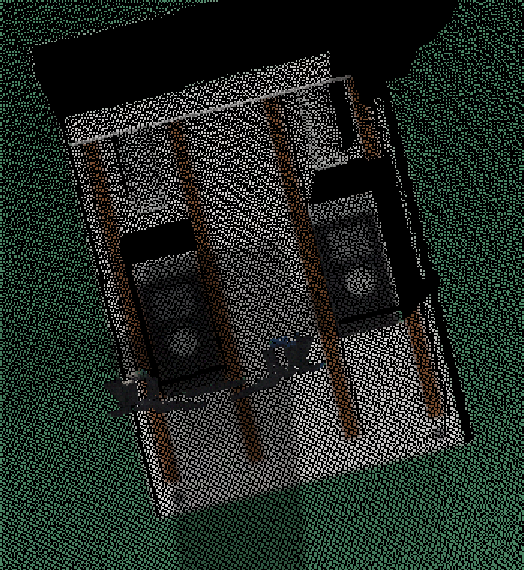

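The wrist view shows both shells in their lanes, at (180,190) and (263,183), with the pins at (188,240) and (262,240) ahead of them. Now I'll get the gauge's x origin from the wall and the deck's rear edge.

```bash
python3 - <<'E' | tail -20
from h import *
import fit
f=np.load('/tmp/w1.npz'); o={'eef_pos':f['pos'],'tool_rot':f['rot']}
W,m=world_wrist(o,f['p'],f['d'],f); P=W[m]; b=fit.box
Q=[('wrist',P),('scene',fit.Ws[0]),('side',fit.Ws[1])]
for th in (13.25,13.75):
  t=np.radians(th); ex=np.array([np.cos(t),np.sin(t)]);ey=np.array([-ex[1],ex[0]])
  for n,P in Q:
    w=b(P,.62,.8,-.2,.15,.058,.075); w=w[(w[:,:2]@ex)>.63]; 
    X=w[:,:2]@ex; Y=w[:,:2]@ey
    D=b(P,.4,.77,-.2,.15,.010,.020); 
    print(th,n,'wall top x',np.percentile(X,[2,98]).round(4),'y',np.percentile(Y,[1,99]).round(4),'deck xmin',np.percentile(D[:,:2]@ex,[.3,1]).round(4),'deck y',np.percentile(D[:,:2]@ey,[1,99]).round(4), 'slope',[np.round(np.degrees(np.arctan(np.polyfit(Y,X,1)[0])),2)])
E
```

```text
0 table -0.0007518213117633753
gauge [13.25    0.5965 -0.0322  0.2745  0.205 ]
bin [-7.25    0.5235  0.3701  0.1737  0.1769]
carrier [ 4.      0.4945 -0.3753  0.1304  0.161 ]
spare [ 2.5     0.4958 -0.3338  0.0873  0.0456] [ 0.      0.4537 -0.3359  0.0104  0.0439]
shellL [11.75    0.5652  0.0284  0.0901  0.0487] flange [-2.375e+01  5.270e-01  1.700e-02  3.190e-02  3.940e-02]
shellR [13.25    0.6067 -0.0887  0.0883  0.0484] flange [ 1.775e+01  5.650e-01 -9.910e-02  1.130e-02  4.320e-02]
1 table -0.000418966514191149
gauge [13.75    0.586  -0.0275  0.2597  0.2079]
bin [-7.5     0.5214  0.3735  0.1703  0.1759]
carrier [ 3.5     0.4902 -0.3709  0.135   0.1621]
spare [ 3.      0.493  -0.3301  0.0923  0.0444] [-0.25    0.4512 -0.3321  0.0099  0.0418]
shellL [13.75    0.5643  0.0319  0.0928  0.0461] flange [1.425e+01 5.242e-01 2.150e-02 9.700e-03 4.250e-02]
shellR [13.      0.6044 -0.0864  0.0923  0.0444] flange [ 2.025e+01  5.632e-01 -9.640e-02  1.090e-02  4.300e-02]
13.25 wrist wall top x [0.6889 0.7088] y [-0.2354 -0.0575] deck xmin [0.4351 0.4363] deck y [-0.2649 -0.0582] slope [np.float64(-0.77)]
13.25 scene wall top x [0.6899 0.7106] y [-0.2671 -0.0585] deck xmin [0.435  0.4369] deck y [-0.2702 -0.0677] slope [np.float64(-0.64)]
13.25 side wall top x [0.688  0.7097] y [-0.2628 -0.0557] deck xmin [0.4338 0.4348] deck y [-0.2653 -0.0595] slope [np.float64(-0.59)]
13.75 wrist wall top x [0.6879 0.7072] y [-0.2415 -0.0636] deck xmin [0.434  0.4345] deck y [-0.2697 -0.0631] slope [np.float64(-0.28)]
13.75 scene wall top x [0.6887 0.7086] y [-0.2732 -0.0647] deck xmin [0.434  0.4352] deck y [-0.2749 -0.0718] slope [np.float64(-0.15)]
13.75 side wall top x [0.6862 0.7076] y [-0.2689 -0.0618] deck xmin [0.4323 0.4334] deck y [-0.2697 -0.0636] slope [np.float64(-0.1)]
```

Gauge yaw is about 14°. In gauge x, the left shell is at about -26 mm and the right at about -16 mm. I'll grasp the left shell with 20 N so that it slips if it jams.

Emit:
move_arm(increments="1 16 11 -30 0 0 0.015; 1 16 11 -40 0 0 0; 1 0 0 -40 0 0 0; 1 0 0 -40 0 0 0; 1 0 0 -40 0 0 0; 1 0 0 -35 0 0 0; 1 0 0 -22 0 0 0; 1 0 0 -10 0 0 0", newtons=20)

```text
t: 3.2
eef_pos: [0.5623, 0.0362, 0.0328]
tool_rot: [-0.001, -0.125, 0.992, 0.0]
contact_force: [0.8, -0.8, -0.1]
gripper_width: 1.001
```

Emit:
move_arm(increments="0.3 0 0 0 0 0 0; 0.3 0 0 0 0 0 0; 0.3 0 0 0 0 0 0; 0.3 0 0 0 0 0 0; 0.3 0 0 0 0 0 0; 0.3 0 0 0 0 0 0; 0.3 0 0 0 0 0 0; 0.3 0 0 0 0 0 0")

```text
t: 4.2
eef_pos: [0.5654, 0.0318, 0.0361]
tool_rot: [0.002, -0.123, 0.992, -0.001]
contact_force: [0.8, -5.6, 4.2]
gripper_width: 0.507
```

Emit:
move_arm(increments="0.3 2.9 0.72 0 0 0 0; 0.3 2.9 0.72 0 0 0 0; 0.3 2.9 0.72 0 0 0 0; 0.3 2.9 0.72 0 0 0 0; 0.3 2.9 0.72 0 0 0 0; 0.3 2.9 0.72 0 0 0 0; 0.3 2.9 0.72 0 0 0 0; 0.3 2.9 0.72 0 0 0 0")

```text
t: 5.2
eef_pos: [0.5836, 0.0361, 0.0358]
tool_rot: [-0.003, -0.122, 0.992, -0.001]
contact_force: [-13.3, -9.1, 18.6]
gripper_width: 0.509
```

Emit:
move_arm(increments="0.3 1.9 0.5 0 0 0 0; 0.3 1.9 0.5 0 0 0 0; 0.3 1.9 0.5 0 0 0 0; 0.3 1.9 0.5 0 0 0 0; 0.3 1.9 0.5 0 0 0 0; 0.3 1.9 0.5 0 0 0 0; 0.3 1.9 0.5 0 0 0 0; 0.3 0 0 0 0 0 0")

```text
t: 6.2
eef_pos: [0.5974, 0.0394, 0.0358]
tool_rot: [-0.003, -0.122, 0.992, -0.001]
contact_force: [-11.5, -7.8, 15.3]
gripper_width: 0.515
```

Emit:
move_arm(increments="0.3 0.1 -0.5 0.8 0 0 0; 0.3 1.9 0.5 0 0 0 0; 0.3 1.9 0.5 0 0 0 0; 0.3 1.9 0.5 0 0 0 0; 0.3 1.9 0.5 0 0 0 0; 0.3 1.9 0.5 0 0 0 0; 0.3 0 0 0 0 0 0; 0.3 0 0 0 0 0 0")

```text
t: 7.2
eef_pos: [0.599, 0.0399, 0.035]
tool_rot: [-0.011, -0.122, 0.992, -0.001]
contact_force: [-30.3, -10.9, 27.6]
gripper_width: 0.508
```

```bash
python3 - <<'E'
from h import *
o,p,d,c=cam('side'); save('s2.png',cv2.resize(p[130:250,210:370],None,fx=5,fy=5,interpolation=2))
W,m=world(p,d,c);print(o['t'])
E
```

```text
7.2
```

View pics/s2.png

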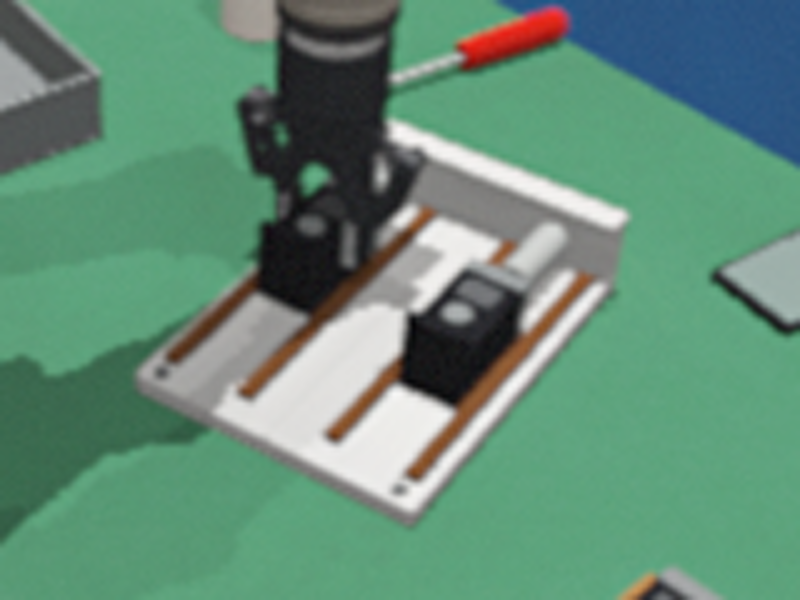

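The left shell stopped after about 34 mm, at gauge x of about +6 to 8, with about 32 N of push. That matches a jam on the tip. I'll relax the push, check, then release.

Emit:
move_arm(increments="0.3 -1 -0.25 0 0 0 0; 0.3 -1 -0.25 0 0 0 0; 0.3 -1 -0.25 0 0 0 0; 0.3 -1 -0.25 0 0 0 0; 0.3 -1 -0.25 0 0 0 0; 0.3 -1 -0.25 0 0 0 0; 0.3 0 0 0 0 0 0; 0.3 0 0 0 0 0 0")

```text
t: 8.25
eef_pos: [0.5992, 0.04, 0.0351]
tool_rot: [-0.005, -0.122, 0.992, -0.001]
contact_force: [-10.8, -8.1, 6.5]
gripper_width: 0.509
```

Emit:
move_arm(increments="1 -1 0 0 0 0 0; 1 -1 0 0 0 0 0; 1 0 0 0 0 0 0; 1 0 0 0 0 0 0; 1 0 0 30 0 0 0; 1 0 0 40 0 0 0; 1 0 0 40 0 0 0; 1 0 0 0 0 0 0")

```text
t: 9.25
eef_pos: [0.6043, 0.0445, 0.1486]
tool_rot: [0.003, -0.124, 0.992, 0.0]
contact_force: [-0.8, 1.3, -0.8]
gripper_width: 0.999
```

```bash
python3 - <<'E' | tail -6
from h import *
import fit
o,p,d,c=cam('wrist'); save('w3.png',p); W,m=world_wrist(o,p,d,c)
P=W[m]; r=fit.rect;b=fit.box
print(o['t'],o['eef_pos'],Rn.from_quat(o['tool_rot'],scalar_first=True).as_matrix().round(3)[:,1])
print('L',r(b(P,.45,.7,-.03,.1,.055,.067)),r(b(P,.45,.62,-.03,.1,.071,.09)))
o,p,d,c=cam('side'); W,m=world(p,d,c);P=W[m]
print('side L',r(b(P,.45,.66,-.03,.1,.055,.067)),r(b(P,.45,.62,-.03,.1,.071,.09)))
print('R',r(b(P,.45,.67,-.16,-.045,.055,.067)))
E
```

```text
shellL [13.75    0.5643  0.0319  0.0928  0.0461] flange [1.425e+01 5.242e-01 2.150e-02 9.700e-03 4.250e-02]
shellR [13.      0.6044 -0.0864  0.0923  0.0444] flange [ 2.025e+01  5.632e-01 -9.640e-02  1.090e-02  4.300e-02]
9.25 [0.60432699 0.04453078 0.14861759] [-0.247  0.969 -0.   ]
L [13.75    0.6221  0.0513  0.146   0.0593] [1.425e+01 5.559e-01 2.970e-02 7.600e-03 4.300e-02]
side L [13.75    0.595   0.0409  0.0925  0.046 ] [1.550e+01 5.572e-01 3.070e-02 1.380e-02 4.350e-02]
R [13.5     0.6046 -0.0861  0.0926  0.0441]
```

View pics/w3.png

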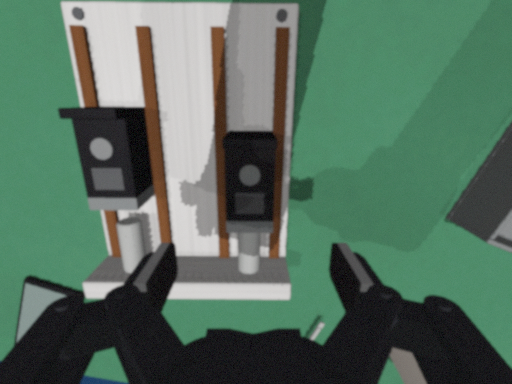

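The left shell's front is right at the pin tip (about x +6 mm) and stayed there. Now the right shell.

Emit:
move_arm(increments="1 0 -44 0 0 0 0; 1 0 -44 0 0 0 0; 1 0 -43 0 0 0 0; 1 0 0 -30 0 0 0; 1 0 0 -30 0 0 0; 1 0 0 -30 0 0 0; 1 0 0 -14 0 0 0; 1 0 0 -7 0 0 0")

```text
t: 10.35
eef_pos: [0.6011, -0.0867, 0.0329]
tool_rot: [-0.001, -0.124, 0.992, 0.0]
contact_force: [0.8, 0.9, -0.1]
gripper_width: 0.999
```

Emit:
move_arm(increments="0.3 0 0 0 0 0 0; 0.3 0 0 0 0 0 0; 0.3 0 0 0 0 0 0; 0.3 0 0 0 0 0 0; 0.3 0 0 0 0 0 0; 0.3 0 0 0 0 0 0; 0.3 0 0 0 0 0 0; 0.3 0 0 0 0 0 0")

```text
t: 11.35
eef_pos: [0.6027, -0.0871, 0.0352]
tool_rot: [0.001, -0.124, 0.992, -0.0]
contact_force: [-0.1, -1.0, 6.8]
gripper_width: 0.51
```

Emit:
move_arm(increments="0.3 2.4 0.6 0 0 0 0; 0.3 2.4 0.6 0 0 0 0; 0.3 2.4 0.6 0 0 0 0; 0.3 2.4 0.6 0 0 0 0; 0.3 1.9 0.5 0 0 0 0; 0.3 1.9 0.5 0 0 0 0; 0.3 1.9 0.5 0 0 0 0; 0.3 1.9 0.5 0 0 0 0")

```text
t: 12.35
eef_pos: [0.6163, -0.0841, 0.0351]
tool_rot: [-0.002, -0.123, 0.992, -0.0]
contact_force: [-11.1, -1.7, 15.9]
gripper_width: 0.509
```

Emit:
move_arm(increments="0.3 1.9 0.5 1 0 0 0; 0.3 1.9 0.5 0 0 0 0; 0.3 1.9 0.5 0 0 0 0; 0.3 1.9 0.5 0 0 0 0; 0.3 1.9 0.5 0 0 0 0; 0.3 1.9 0.5 0 0 0 0; 0.3 1.9 0.5 0 0 0 0; 0.3 1.9 0.5 0 0 0 0")

```text
t: 13.35
eef_pos: [0.633, -0.0796, 0.0352]
tool_rot: [-0.001, -0.124, 0.992, -0.0]
contact_force: [-5.3, -2.9, 7.0]
gripper_width: 0.51
```

Emit:
move_arm(increments="0.3 1.9 0.5 0 0 0 0; 0.3 1.9 0.5 0 0 0 0; 0.3 1.9 0.5 0 0 0 0; 0.3 1.9 0.5 0 0 0 0; 0.3 0 0 0 0 0 0; 0.3 0 0 0 0 0 0; 0.3 0 0 0 0 0 0; 0.3 0 0 0 0 0 0")

```text
t: 14.35
eef_pos: [0.6411, -0.0776, 0.0352]
tool_rot: [-0.001, -0.124, 0.992, -0.0]
contact_force: [-4.8, -4.1, 4.5]
gripper_width: 0.514
```

The right shell has passed the tip (x about +23 mm) with little force, so it is the good one.

Emit:
move_arm(increments="0.3 2.9 0.7 0 0 0 0; 0.3 2.9 0.7 0 0 0 0; 0.3 2.9 0.7 0 0 0 0; 0.3 2.9 0.7 0 0 0 0; 0.3 2.9 0.7 0 0 0 0; 0.3 2.9 0.7 0 0 0 0; 0.3 2.9 0.7 0 0 0 0; 0.3 2.9 0.7 0 0 0 0")

```text
t: 15.35
eef_pos: [0.664, -0.072, 0.0352]
tool_rot: [-0.001, -0.124, 0.992, -0.0]
contact_force: [-5.4, -3.0, 7.0]
gripper_width: 0.51
```

Emit:
move_arm(increments="0.3 1.9 0.5 0 0 0 0; 0.3 1.9 0.5 0 0 0 0; 0.3 1.9 0.5 0 0 0 0; 0.3 1.9 0.5 0 0 0 0; 0.3 1.9 0.5 0 0 0 0; 0.3 1.9 0.5 0 0 0 0; 0.3 1.9 0.5 0 0 0 0; 0.3 0 0 0 0 0 0")

```text
t: 16.35
eef_pos: [0.6775, -0.0686, 0.0352]
tool_rot: [-0.001, -0.124, 0.992, -0.0]
contact_force: [-4.4, -3.8, 5.6]
gripper_width: 0.509
```

Emit:
move_arm(increments="0.3 1 0.25 0 0 0 0; 0.3 1 0.25 0 0 0 0; 0.3 1 0.25 0 0 0 0; 0.3 1 0.25 0 0 0 0; 0.3 1 0.25 0 0 0 0; 0.3 1 0.25 0 0 0 0; 0.3 0 0 0 0 0 0; 0.3 0 0 0 0 0 0")

```text
t: 17.35
eef_pos: [0.6776, -0.0686, 0.035]
tool_rot: [-0.007, -0.123, 0.992, 0.0]
contact_force: [-21.7, -4.0, 20.2]
gripper_width: 0.512
```

The right shell stopped against the wall after about 77 mm of travel. I'll relax and verify before pulling it out.

Emit:
move_arm(increments="0.3 -1 -0.25 0 0 0 0; 0.3 -1 -0.25 0 0 0 0; 0.3 -1 -0.25 0 0 0 0; 0.3 -1 -0.25 0 0 0 0; 0.3 0 0 0 0 0 0; 0.3 0 0 0 0 0 0; 0.3 0 0 0 0 0 0; 0.3 0 0 0 0 0 0")

```text
t: 18.35
eef_pos: [0.6777, -0.0686, 0.035]
tool_rot: [-0.003, -0.123, 0.992, -0.0]
contact_force: [-8.3, -3.6, 9.6]
gripper_width: 0.514
```

```bash
python3 - <<'E' | tail -3
from h import *
import fit
r=fit.rect;b=fit.box
o,p,d,c=cam('scene'); save('sc4.png',cv2.resize(p[160:280,210:370],None,fx=5,fy=5,interpolation=2))
o,p,d,c=cam('side'); save('s4.png',cv2.resize(p[130:250,210:370],None,fx=5,fy=5,interpolation=2))
W,m=world(p,d,c);P=W[m]
print('L',r(b(P,.45,.66,-.03,.1,.055,.067)),r(b(P,.45,.62,-.03,.1,.071,.09)))
print('Rflange',r(b(P,.61,.66,-.14,-.045,.071,.085)))
E
```

```text
shellR [13.      0.6044 -0.0864  0.0923  0.0444] flange [ 2.025e+01  5.632e-01 -9.640e-02  1.090e-02  4.300e-02]
L [15.      0.5949  0.0403  0.0921  0.0449] [1.675e+01 5.546e-01 2.990e-02 1.030e-02 4.290e-02]
Rflange [ 1.575e+01  6.380e-01 -7.610e-02  1.460e-02  4.330e-02]
```

View pics/s4.png

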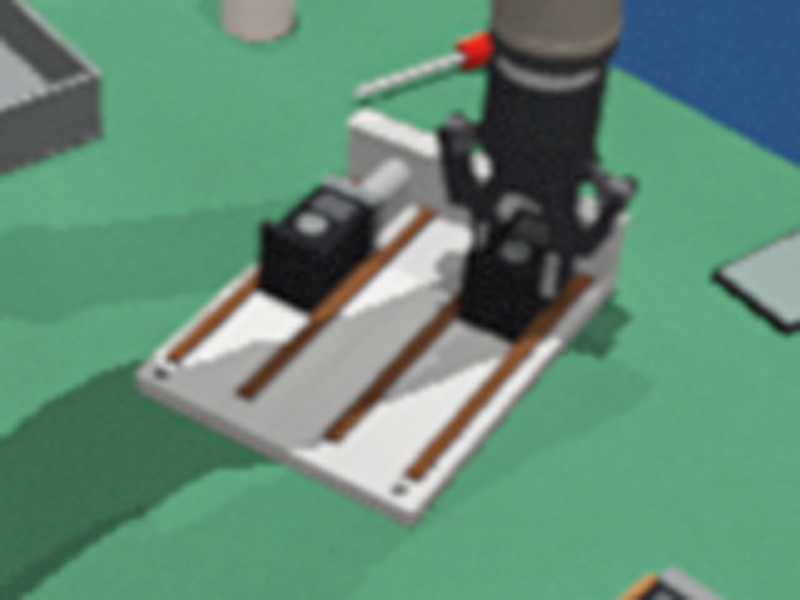

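View pics/sc4.png

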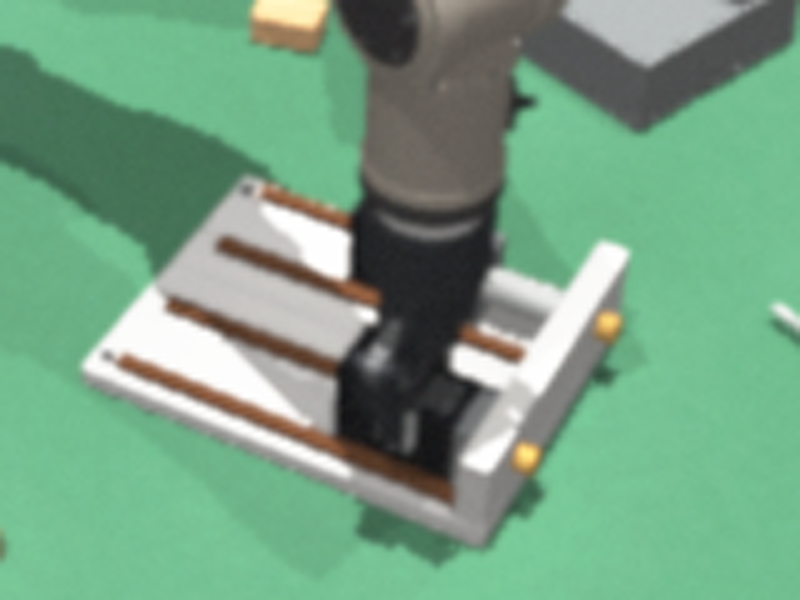

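Both are seated: the right shell is flush at the wall and the left one still at its pin tip. Pulling the good shell off its pin with a firmer grip.

Emit:
move_arm(increments="0.2 0 0 0 0 0 0; 0.2 0 0 0 0 0 0; 0.2 -6 -1.5 0 0 0 0; 0.2 -12 -3 0 0 0 0; 0.2 -14 -3.5 0 0 0 0; 0.2 -14 -3.5 0 0 0 0; 0.2 -14 -3.5 0 0 0 0; 0.2 -14 -3.5 0 0 0 0", newtons=50)

```text
t: 19.45
eef_pos: [0.6079, -0.0857, 0.0357]
tool_rot: [0.002, -0.124, 0.992, -0.001]
contact_force: [5.1, -2.9, 0.4]
gripper_width: 0.507
```

Emit:
move_arm(increments="0.2 -6 -1.5 0 0 0 0; 0.2 0 0 0 0 0 0; 0.2 0 0 15 0 0 0; 0.2 0 0 30 0 0 0; 0.2 0 0 35 0 0 0; 0.2 0 0 35 0 0 0; 0.2 0 0 0 0 0 0; 0.2 0 0 0 0 0 0")

```text
t: 20.45
eef_pos: [0.5992, -0.0856, 0.149]
tool_rot: [-0.001, -0.125, 0.992, 0.001]
contact_force: [-0.5, -0.4, -1.9]
gripper_width: 0.508
```

```bash
python3 - <<'E' | tail -6
from h import *
o,p,d,c=cam('side'); save('s5.png',cv2.resize(p[60:300,200:450],None,fx=2.4,fy=2.4,interpolation=2))
o,p,d,c=cam('wrist'); save('w5.png',p)
E
```

```text
(no output)
```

View pics/s5.png

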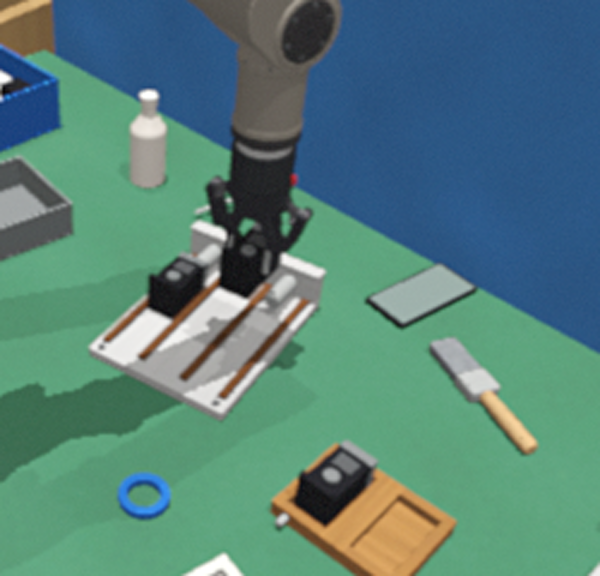

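View pics/w5.png

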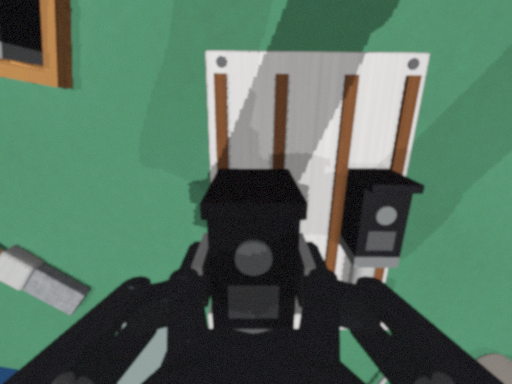

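The shell is held level and the jammed one is undisturbed. Next I'll carry it to a look-point above the carrier, turning by about -10°.

Emit:
move_arm(increments="0.2 -3 -25 18 0 0 -0.025; 0.2 -4 -40 18 0 0 -0.025; 0.2 -4 -45 18 0 0 -0.025; 0.2 -4 -45 18 0 0 -0.025; 0.2 -4 -45 18 0 0 -0.025; 0.2 -4 -45 18 0 0 -0.025; 0.2 -4 -40 18 0 0 -0.025; 0.2 -3 -30 0 0 0 0")

```text
t: 21.55
eef_pos: [0.5688, -0.4062, 0.2784]
tool_rot: [0.001, -0.035, 0.999, -0.001]
contact_force: [0.2, -0.3, -1.3]
gripper_width: 0.511
```

Emit:
move_arm(increments="0.2 0 0 0 0 0 0; 0.2 0 0 0 0 0 0; 0.2 0 0 0 0 0 0; 0.2 0 0 0 0 0 0; 0.2 0 0 0 0 0 0; 0.2 0 0 0 0 0 0; 0.2 0 0 0 0 0 0; 0.2 0 0 0 0 0 0")

```text
t: 22.55
eef_pos: [0.5703, -0.4017, 0.2761]
tool_rot: [-0.0, -0.037, 0.999, 0.0]
contact_force: [-0.3, 0.6, -1.2]
gripper_width: 0.507
```

```bash
python3 - <<'E' | tail -12
from h import *
import fit
r=fit.rect;b=fit.box
o,p,d,c=cam('wrist'); save('w6.png',p); np.savez('/tmp/w6.npz',p=p,d=d,pos=o['eef_pos'],rot=o['tool_rot'],**c)
W,m=world_wrist(o,p,d,c);P=W[m]
M=Rn.from_quat(o['tool_rot'],scalar_first=True).as_matrix()
print(o['t'],o['eef_pos'],M[:,1].round(4),M[:,2].round(4),o['q'].round(2))
img,z=ortho(W,m,p,.38,.62,-.5,-.25,.001); save('w6o.png',cv2.resize(img,None,fx=2.2,fy=2.2,interpolation=0))
print('wr top',r(b(P,.4,.6,-.5,-.26,.018,.027)),'all',r(b(P,.4,.6,-.5,-.26,.012,.03)))
print('floor z',np.median(b(P,.47,.52,-.43,-.40,-.01,.03)[:,2]))
for i in (0,1): print(r(b(fit.Ws[i],.4,.6,-.5,-.26,.018,.027)))
E
```

```text
1 table -0.000418966514191149
gauge [13.75    0.586  -0.0275  0.2597  0.2079]
bin [-7.5     0.5214  0.3735  0.1703  0.1759]
carrier [ 3.5     0.4902 -0.3709  0.135   0.1621]
spare [ 3.      0.493  -0.3301  0.0923  0.0444] [-0.25    0.4512 -0.3321  0.0099  0.0418]
shellL [13.75    0.5643  0.0319  0.0928  0.0461] flange [1.425e+01 5.242e-01 2.150e-02 9.700e-03 4.250e-02]
shellR [13.      0.6044 -0.0864  0.0923  0.0444] flange [ 2.025e+01  5.632e-01 -9.640e-02  1.090e-02  4.300e-02]
22.55 [ 0.57030745 -0.40174967  0.27611986] [-0.0741  0.9973  0.    ] [-0.  0. -1.] [ 0.26  0.5   0.4   1.46 -0.2   1.22  2.33]
wr top [ 4.      0.4949 -0.3726  0.1233  0.1613] all [ 4.      0.489  -0.373   0.1351  0.1612]
floor z 0.0082967500753994
[ 3.5     0.4962 -0.3752  0.1257  0.161 ]
[ 3.75    0.495  -0.3707  0.1249  0.1618]
```

View pics/w6.png

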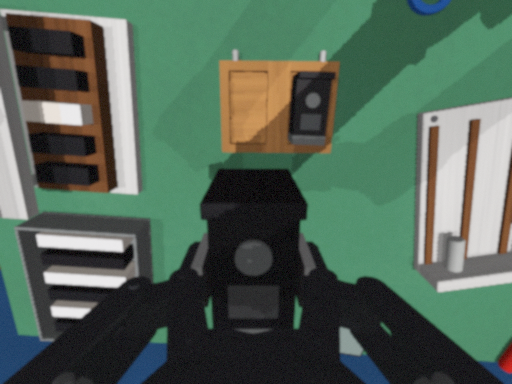

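View pics/w6o.png

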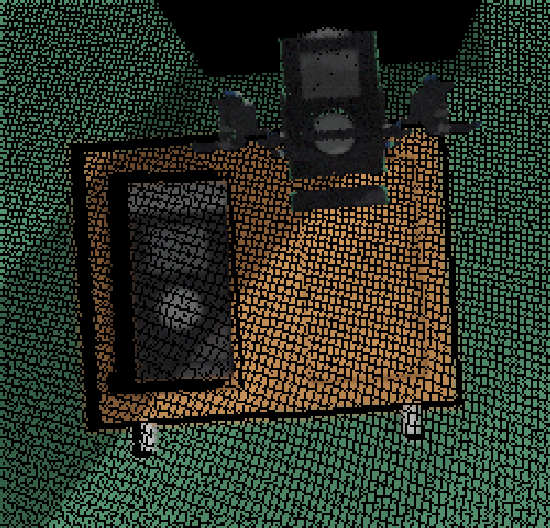

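The carrier centre is at (0.495,-0.373) with yaw about 4°. In the picture the free slot is at (248,107) and the spare at (313,107). Next: the shell's offset in the hand.

```bash
python3 - <<'E' | tail -5
from h import *
import fit
r=fit.rect;b=fit.box
f=np.load('/tmp/w6.npz'); o={'eef_pos':f['pos'],'tool_rot':f['rot']}
W,m=world_wrist(o,f['p'],f['d'],f);P=W[m]
q=b(P,.45,.64,-.46,-.34,.28,.34); print(np.percentile(q[:,2],[5,25,50,75,95]).round(4))
fl=b(P,.45,.55,-.43,-.37,.310,.335); print('flange',r(fl),np.percentile(fl[:,2],[5,50,95]))
bd=b(P,.53,.625,-.424,-.378,.29,.309); print('body',r(bd),np.percentile(bd[:,2],[5,50,95]))
E
```

```text
shellL [13.75    0.5643  0.0319  0.0928  0.0461] flange [1.425e+01 5.242e-01 2.150e-02 9.700e-03 4.250e-02]
shellR [13.      0.6044 -0.0864  0.0923  0.0444] flange [ 2.025e+01  5.632e-01 -9.640e-02  1.090e-02  4.300e-02]
[0.2972 0.3051 0.3084 0.3298 0.3366]
flange [ 4.25    0.5302 -0.404   0.0083  0.043 ] [0.3116361  0.31841385 0.31953932]
body [ 3.75    0.5731 -0.4008  0.0647  0.0436] [0.30418227 0.30530252 0.30799931]
```

Emit:
move_arm(increments="0.2 -24 -5 0 0 0 -0.004; 0.2 -25 -4 0 0 0 0; 0.2 -24 -5 -10 0 0 0; 0.2 0 0 -40 0 0 0; 0.2 0 0 -45 0 0 0; 0.2 0 0 -45 0 0 0; 0.2 0 0 -40 0 0 0; 0.2 0 0 -20 0 0 0")

```text
t: 23.6
eef_pos: [0.4965, -0.415, 0.0739]
tool_rot: [-0.001, -0.035, 0.999, 0.001]
contact_force: [0.4, -0.0, -1.6]
gripper_width: 0.505
```

Emit:
move_arm(increments="0.2 0 0 0 0 0 0; 0.2 0 0 0 0 0 0; 0.2 0 0 0 0 0 0; 0.2 0 0 0 0 0 0; 0.2 0 0 0 0 0 0; 0.2 0 0 0 0 0 0; 0.2 0 0 0 0 0 0; 0.2 0 0 0 0 0 0")

```text
t: 24.6
eef_pos: [0.4973, -0.4157, 0.0761]
tool_rot: [-0.0, -0.035, 0.999, 0.0]
contact_force: [-0.4, -0.8, -1.4]
gripper_width: 0.508
```

```bash
python3 - <<'E'
from h import *
o,p,d,c=cam('side'); save('s7.png',cv2.resize(p[200:330,290:420],None,fx=4.5,fy=4.5,interpolation=2))
M=Rn.from_quat(o['tool_rot'],scalar_first=True).as_matrix();print(o['eef_pos'],M[:,1],M[:,2])
E
```

```text
[ 0.49728526 -0.41572864  0.07605241] [-7.01056123e-02  9.97539572e-01  6.81479875e-05] [-9.88278538e-05  6.13705978e-05 -9.99999993e-01]
```

View pics/s7.png

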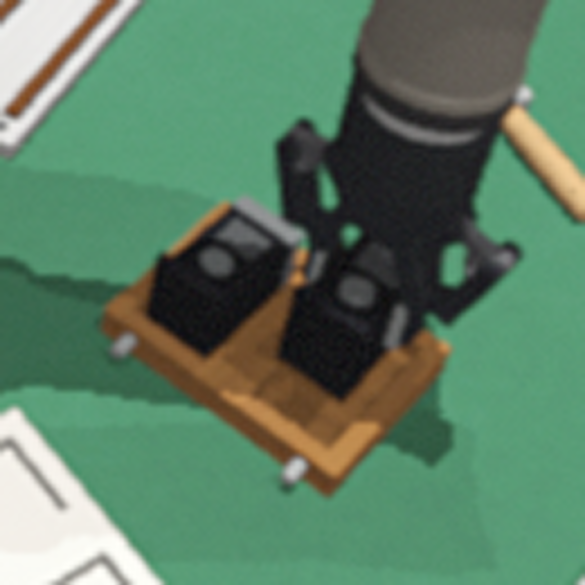

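Over the slot and aligned. Lowering.

Emit:
move_arm(increments="0.2 0 0 -14 0 0 0; 0.2 0 0 -14 0 0 0; 0.2 0 0 -10 0 0 0; 0.2 0 0 -5 0 0 0; 0.2 0 0 -3 0 0 0; 0.2 0 0 -2 0 0 0; 0.2 0 0 -1 0 0 0; 0.2 0 0 0 0 0 0")

```text
t: 25.65
eef_pos: [0.4975, -0.4159, 0.0275]
tool_rot: [0.0, -0.035, 0.999, -0.0]
contact_force: [-0.6, 0.6, 0.2]
gripper_width: 0.506
```

Emit:
move_arm(increments="0.2 0 0 -0.5 0 0 0; 0.2 0 0 0 0 0 0; 0.55 0 0 0 0 0 0; 0.6 0 0 0 0 0 0; 0.7 0 0 0 0 0 0; 0.7 0 0 0 0 0 0; 0.7 0 0 0 0 0 0; 0.7 0 0 0 0 0 0")

```text
t: 26.65
eef_pos: [0.4973, -0.4158, 0.0266]
tool_rot: [-0.0, -0.035, 0.999, 0.0]
contact_force: [-0.7, -0.6, -0.3]
gripper_width: 0.699
```

Emit:
move_arm(increments="0.7 0 0 15 0 0 0; 0.7 0 0 30 0 0 0; 0.7 0 0 40 0 0 0; 0.7 0 0 40 0 0 0; 1 10 30 30 0 0 0.02; 1 10 40 20 0 0 0.03; 1 10 40 0 0 0 0.03; 1 10 40 0 0 0 0.03")

```text
t: 27.65
eef_pos: [0.5377, -0.2647, 0.2033]
tool_rot: [0.001, -0.09, 0.996, -0.0]
contact_force: [0.6, 0.2, 0.2]
gripper_width: 0.997
```

```bash
python3 - <<'E' | tail -4
from h import *
import fit
r=fit.rect;b=fit.box
o,p,d,c=cam('side'); save('s8.png',cv2.resize(p[200:330,290:420],None,fx=4.5,fy=4.5,interpolation=2))
W,m=world(p,d,c);P=W[m]
for n,y0,y1 in(('spare',-.367,-.30),('good',-.45,-.38)):
  q=b(P,.4,.6,y0,y1,.048,.06);print(n,r(q),np.median(q[:,2]),'flange',r(b(P,.4,.6,y0,y1,.062,.08)))
E
```

```text
shellL [13.75    0.5643  0.0319  0.0928  0.0461] flange [1.425e+01 5.242e-01 2.150e-02 9.700e-03 4.250e-02]
shellR [13.      0.6044 -0.0864  0.0923  0.0444] flange [ 2.025e+01  5.632e-01 -9.640e-02  1.090e-02  4.300e-02]
spare [ 2.75    0.4926 -0.3297  0.0915  0.0444] 0.05530919748205854 flange [ 3.75    0.4508 -0.3322  0.0105  0.0431]
good [ 4.      0.4995 -0.414   0.091   0.044 ] 0.05560871999332276 flange [ 4.5     0.458  -0.4172  0.0106  0.0428]
```

View pics/s8.png

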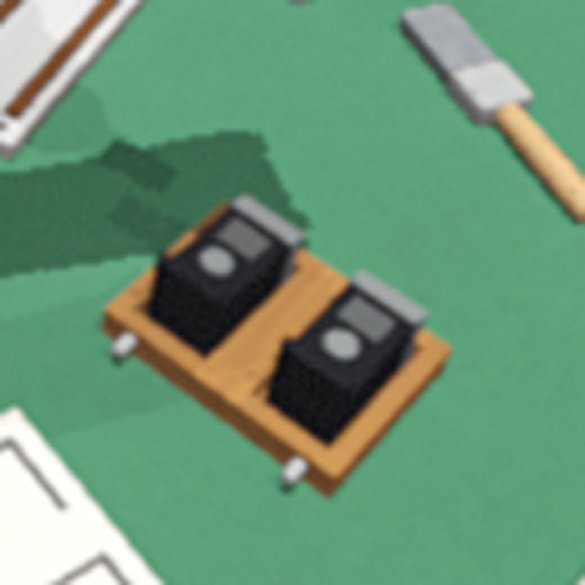

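The good shell lies flat in the free slot with its top level with the spare's. Now the jammed shell at about (0.595,0.040).

Emit:
move_arm(increments="1 9 40 0 0 0 0.016; 1 9 45 0 0 0 0.016; 1 9 45 0 0 0 0.016; 1 9 45 0 0 0 0.016; 1 9 45 0 0 0 0; 1 9 45 0 0 0 0; 1 3 40 0 0 0 0; 1 0 0 -15 0 0 0")

```text
t: 28.7
eef_pos: [0.5955, 0.0439, 0.1882]
tool_rot: [0.002, -0.125, 0.992, 0.001]
contact_force: [-0.8, -0.5, -0.2]
gripper_width: 0.995
```

Emit:
move_arm(increments="1 0 0 -30 0 0 0; 1 0 0 -35 0 0 0; 1 0 0 -20 0 0 0; 1 0 0 0 0 0 0; 1 0 0 0 0 0 0; 1 0 0 0 0 0 0; 1 0 0 0 0 0 0; 1 0 0 0 0 0 0")

```text
t: 29.7
eef_pos: [0.5945, 0.0393, 0.102]
tool_rot: [0.0, -0.122, 0.993, 0.0]
contact_force: [-0.5, -0.4, -0.1]
gripper_width: 1.0
```

Aligned at (0.5945,0.0393). I'll descend, grip, and pull back before lifting.

Emit:
move_arm(increments="1 0 1 -25 0 0 0; 1 0 0 -25 0 0 0; 1 0 0 -12 0 0 0; 1 0 0 -5 0 0 0; 0.2 0 0 0 0 0 0; 0.2 0 0 0 0 0 0; 0.2 0 0 0 0 0 0; 0.2 0 0 0 0 0 0", newtons=50)

```text
t: 30.7
eef_pos: [0.5954, 0.0386, 0.0358]
tool_rot: [0.001, -0.121, 0.993, -0.001]
contact_force: [-0.6, -5.2, 5.9]
gripper_width: 0.507
```

Emit:
move_arm(increments="0.2 0 0 0 0 0 0; 0.2 0 0 0 0 0 0; 0.2 -3 -0.7 0 0 0 0; 0.2 -5 -1.2 0 0 0 0; 0.2 -5 -1.2 0 0 0 0; 0.2 -5 -1.2 0 0 0 0; 0.2 -5 -1.2 0 0 0 0; 0.2 0 0 0 0 0 0")

```text
t: 31.7
eef_pos: [0.5738, 0.0339, 0.036]
tool_rot: [0.003, -0.121, 0.993, -0.001]
contact_force: [4.2, -3.3, 3.3]
gripper_width: 0.512
```

Emit:
move_arm(increments="0.2 0 0 15 0 0 0; 0.2 0 0 30 0 0 0; 0.2 0 0 40 0 0 0; 0.2 0 0 40 0 0 0; 0.2 0 0 30 0 0 0; 0.2 0 0 0 0 0 0; 0.2 0 0 0 0 0 0; 0.2 0 0 0 0 0 0")

```text
t: 32.7
eef_pos: [0.5701, 0.0349, 0.188]
tool_rot: [-0.002, -0.122, 0.993, -0.0]
contact_force: [0.9, 0.1, -2.1]
gripper_width: 0.505
```

```bash
python3 - <<'E' | tail -6
from h import *
import fit
r=fit.rect;b=fit.box
o,p,d,c=cam('side'); save('s9.png',cv2.resize(p[60:260,140:400],None,fx=2.6,fy=2.6,interpolation=2))
o,p,d,c=cam('wrist');save('w9.png',p); W,m=world_wrist(o,p,d,c);P=W[m]
print(o['eef_pos']); print('bin',r(b(P,.4,.65,.26,.49,.052,.068)),r(b(fit.Ws[0],.4,.65,.26,.49,.055,.066)),r(b(fit.Ws[1],.4,.65,.26,.49,.055,.066)))
E
```

```text
carrier [ 3.5     0.4902 -0.3709  0.135   0.1621]
spare [ 3.      0.493  -0.3301  0.0923  0.0444] [-0.25    0.4512 -0.3321  0.0099  0.0418]
shellL [13.75    0.5643  0.0319  0.0928  0.0461] flange [1.425e+01 5.242e-01 2.150e-02 9.700e-03 4.250e-02]
shellR [13.      0.6044 -0.0864  0.0923  0.0444] flange [ 2.025e+01  5.632e-01 -9.640e-02  1.090e-02  4.300e-02]
[0.57031805 0.0347897  0.188117  ]
bin [28.75    0.5586  0.2978  0.1399  0.0683] [-7.75    0.5235  0.3704  0.1746  0.1768] [-7.5     0.5215  0.3735  0.1701  0.1758]
```

View pics/s9.png

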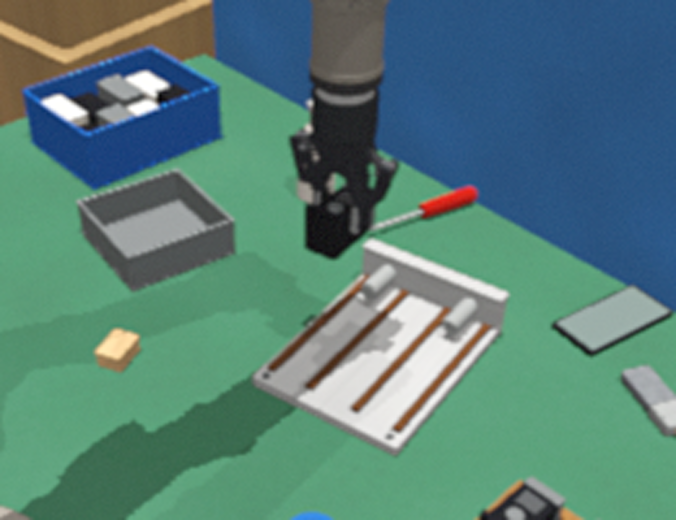

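View pics/w9.png

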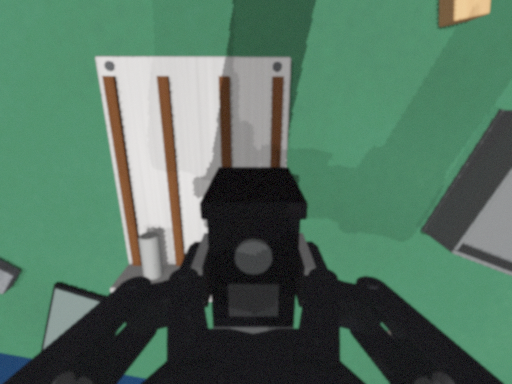

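Held firmly. The bin centre is at (0.5225,0.372) with yaw about -7.5°. Carrying it there.

Emit:
move_arm(increments="0.2 -6 42 0 0 0 -0.047; 0.2 -6 42 0 0 0 -0.047; 0.2 -6 42 0 0 0 -0.047; 0.2 -6 42 0 0 0 -0.047; 0.2 -6 42 0 0 0 -0.047; 0.2 -6 42 0 0 0 -0.047; 0.2 -6 42 0 0 0 -0.047; 0.2 -6 43 0 0 0 -0.047")

```text
t: 33.8
eef_pos: [0.5228, 0.3728, 0.1888]
tool_rot: [-0.0, 0.067, 0.998, -0.001]
contact_force: [0.9, -0.6, -1.9]
gripper_width: 0.507
```

Emit:
move_arm(increments="0.2 0 0 0 0 0 0; 0.2 0 0 -20 0 0 0; 0.2 0 0 -30 0 0 0; 0.2 0 0 -30 0 0 0; 0.2 0 0 -20 0 0 0; 0.2 0 0 0 0 0 0; 0.2 0 0 0 0 0 0; 0.2 0 0 0 0 0 0")

```text
t: 34.8
eef_pos: [0.5241, 0.3722, 0.091]
tool_rot: [0.001, 0.066, 0.998, 0.001]
contact_force: [0.7, -0.4, -2.3]
gripper_width: 0.506
```

```bash
python3 - <<'E' | tail -6
from h import *
o,p,d,c=cam('scene'); save('s10.png',cv2.resize(p[80:240,250:450],None,fx=3.5,fy=3.5,interpolation=2))
E
```

```text
(no output)
```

View pics/s10.png

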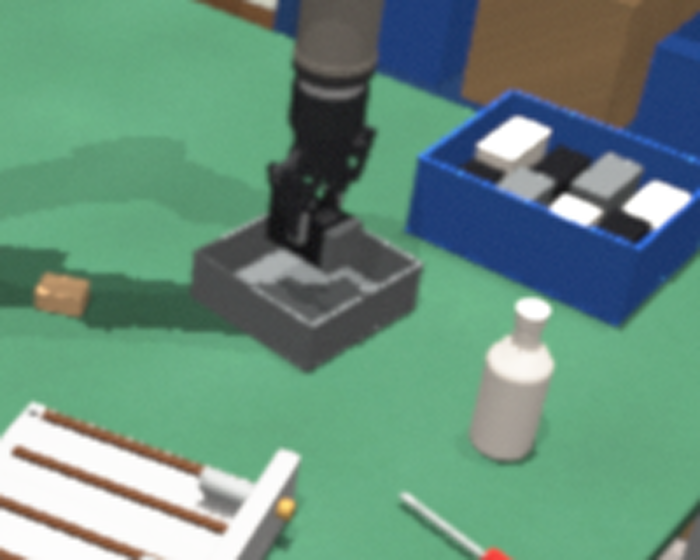

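The shell is centred above the grey bin. I'll lower to TCP z about 0.026, release and withdraw.

Emit:
move_arm(increments="0.2 0 0 -20 0 0 0; 0.2 0 0 -20 0 0 0; 0.2 0 0 -12 0 0 0; 0.2 0 0 -8 0 0 0; 0.2 0 0 -5 0 0 0; 0.2 0 0 0 0 0 0; 0.2 0 0 0 0 0 0; 0.2 0 0 0 0 0 0")

```text
t: 35.85
eef_pos: [0.5236, 0.372, 0.0249]
tool_rot: [0.0, 0.066, 0.998, 0.0]
contact_force: [0.1, 0.3, -0.7]
gripper_width: 0.507
```

Emit:
move_arm(increments="0.6 0 0 0 0 0 0; 0.8 0 0 0 0 0 0; 0.8 0 0 0 0 0 0; 0.8 0 0 0 0 0 0; 0.8 0 0 15 0 0 0; 0.8 0 0 30 0 0 0; 0.8 0 0 40 0 0 0; 0.8 0 0 40 0 0 0")

```text
t: 36.85
eef_pos: [0.5234, 0.3717, 0.1519]
tool_rot: [0.0, 0.066, 0.998, 0.0]
contact_force: [0.4, -0.2, 0.4]
gripper_width: 0.801
```

Emit:
move_arm(increments="0.8 0 0 40 0 0 0; 0.8 0 -20 20 0 0 0; 0.8 0 -40 0 0 0 0; 0.8 0 -40 0 0 0 0; 0.8 0 -20 0 0 0 0; 0.8 0 0 0 0 0 0; 0.8 0 0 0 0 0 0; 0.8 0 0 0 0 0 0")

```text
t: 37.85
eef_pos: [0.523, 0.2536, 0.2094]
tool_rot: [-0.0, 0.065, 0.998, 0.0]
contact_force: [-0.5, -0.2, -0.4]
gripper_width: 0.801
```

```bash
python3 - <<'E' | tail -6
from h import *
import fit
r=fit.rect;b=fit.box
o,p,d,c=cam('scene'); save('s11.png',p)
W,m=world(p,d,c);P=W[m]
print('binshell',r(b(P,.45,.6,.31,.44,.048,.056)),'flange',r(b(P,.45,.6,.31,.44,.061,.075)))
for n,y0,y1 in(('spare',-.367,-.30),('good',-.45,-.385)):
  q=b(P,.4,.6,y0,y1,.048,.06);print(n,r(q),np.median(q[:,2]))
E
```

```text
spare [ 3.      0.493  -0.3301  0.0923  0.0444] [-0.25    0.4512 -0.3321  0.0099  0.0418]
shellL [13.75    0.5643  0.0319  0.0928  0.0461] flange [1.425e+01 5.242e-01 2.150e-02 9.700e-03 4.250e-02]
shellR [13.      0.6044 -0.0864  0.0923  0.0444] flange [ 2.025e+01  5.632e-01 -9.640e-02  1.090e-02  4.300e-02]
binshell [-22.5      0.5209   0.3696   0.1775   0.0603] flange [-3.5     0.4843  0.3738  0.0119  0.0471]
spare [ 1.25    0.4952 -0.3332  0.0881  0.046 ] 0.05550958647152943
good [ 2.75    0.5035 -0.4171  0.0865  0.0453] 0.055577103425882166
```

View pics/s11.png

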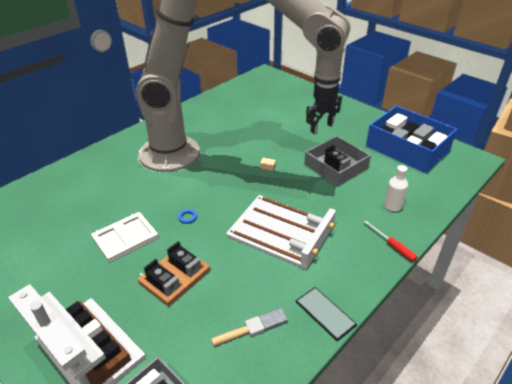

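The jammed shell is in the grey bin at (338,158), both carrier slots are filled at about (165,275) and (185,257), and the gauge is empty. Handing in.

```bash
python3 -c "
from station import bot
print(bot.hand_in())"
```

```text
the job is handed in; nothing more can be done
None
```

The job is handed in at about 38 s of the 70 s allowed, with the good shell in the carrier and the jammed one in the bin. No verdict was reported.

- **Left shell (jammed):** It stopped at the tip of its pin, at gauge x of about +6 mm, under about 32 N of measured push. It stayed there while the right shell was tried.
- **Right shell (good):** It went home against the stop wall after about 77 mm of travel, with at most about 22 N measured. I then drew it off the pin and lowered it into the wooden carrier's free slot.
- **Scrap:** I drew the jammed shell back, set it down in the middle of the grey bin and released it.

**Last checks:**
- **Carrier:** The good shell's top is at 55.6 mm (56 mm expected) and the spare's at 55.5 mm. The side camera put the good shell about 2 mm from the slot centre.
- **Bin:** The flange of the jammed shell shows upright inside the bin. My fit of its body was useless because bin-wall points got mixed in.
- **Disagreement:** The scene camera put the good shell about 6 mm from the slot centre, but that view hides part of its outline. Both readings are inside the 12 mm limit.
- **Arm:** It was clear of everything, with contact force near zero.

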